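Seat a controller module in its test cradle and start the test

TASK

Without lifting it off the cradle, slide the grey controller module along the white loading deck into the metal-walled pocket, cut-cornered nose first, until it has dropped down fully and lies flat and square in the pocket. Then swing the steel hold-down bar with the yellow knob all the way round until it stops over the module, and only then press the blue button fully and let it come up, and after it the green button. Press nothing else: leave the red button and the other things on the bench alone.

Things in the scene. Friction and masses are not known exactly. Their poses are not given: they have to be found in the camera images.
- module: flat grey controller module with green display and white keys, 110 mm long (x) x 84 wide (y) x 18 thick, about 0.25 kg. Origin: centre of its underside; +x to the nose (brass contacts), z up. Both nose corners are cut at 45 degrees, 20 mm each way; the tail (x = -55) is a straight edge. It starts on the cradle's loading deck, a little skewed.
- module_nose (a point): point on the module's underside at the middle of the nose edge (x = +55 mm in the module's frame)
- cradle: fixed test cradle, blue base plate 126 mm wide (y = -63 to 63), x = -229 to 98 mm. Origin: underside, below the pocket's centre; z up; +x is the way the module is slid in. White deck x = -225 to -56.5, top z = 14; there it steps down to the pocket floor, z = 8.
- deck (a point): middle of the white loading deck's top, 14 mm above the bench, 140 mm before the pocket's centre. Two lead-in rails on the deck, tops 24 mm above the bench, narrow from y = +-57 mm at cradle x = -108 to the pocket's sides (y = +-43.5) at x = -56.5
- pocket (a point): centre of the pocket floor; a seated module's origin lies here, its axes along the cradle's, its top 26 mm above the bench. Pocket 113 x 87 mm (1.5 mm gap all round the module, nose corners cut the same way), open to the deck at its -x end; metal walls 10 to 12 mm thick, tops 24 mm above the bench.
- holddown (a joint): angle of the cradle's steel hold-down bar about its upright pivot, rad: 0 parked (bar along cradle +y), 1.57 at its stop over the module (bar along cradle -x); grows counterclockwise seen from above. Starts at 0 to 0.3, stays where left (light friction). Bar 16 mm wide, 6 thick, 80 long, underside 29.5 mm above the bench: it passes only over a seated module.
- holddown_hinge (a point): on the hold-down's pivot axis, 80 mm beyond the pocket's centre along the cradle's +x
- holddown_knob (a point): middle of the upright yellow knob near the free end of the hold-down bar, 70 mm from the pivot axis; knob 12 mm in diameter (15 at the head), it stands from 35.5 to 73.5 mm above the bench; this point is 54.5 mm above the bench
- blue_button (a joint): travel of the blue button, m: 0 up, 0.006 fully down; springs back; about 4 N fully down
- blue_button_top (a point): centre of the top face of the blue push button, 30 mm in diameter, 54 mm above the bench, on a grey box 52 x 62 x 32 mm; it moves down as it is pressed
- green_button (a joint): travel of the green button, m: 0 up, 0.006 fully down; springs back; about 4 N fully down
- green_button_top (a point): centre of the top face of the green push button, 30 mm in diameter, 54 mm above the bench, on a grey box 52 x 62 x 32 mm; it moves down as it is pressed
- red_button (a joint): travel of the red button, m: 0 up, 0.006 fully down; springs back; about 4 N fully down
- red_button_top (a point): centre of the top face of the red push button, 30 mm in diameter, 54 mm above the bench, on a grey box 52 x 62 x 32 mm; it moves down as it is pressed; not to be pressed
- timer: white round wind-up timer with a black dial, 64 mm wide, 39 high; bystander, origin at the centre of its underside
- marker_red: red-capped marker pen lying on the bench near its front edge, 126 mm long; bystander, origin at one end
- reagent_red_1: small white dropper bottle with red cap, 32 mm wide, 76 tall; bystander, origin at the centre of its underside
- powder_pot_3: small white pot with an orange band, 40 mm wide, 47 tall; bystander, origin at the centre of its underside
- comparator: black colour comparator block with two clear cuvettes, 44 x 92 x 134 mm; bystander, origin at the centre of its underside
Things that resemble listed ones, but are neither listed nor needed, are in the scene too. Leave any pink look-alike of the part that bears red_button alone.

How it is judged:
On the way, in this order (a step that is already met when the one before it is completed fails the run):
1. the module lies flat and square, fully down in the pocket (horizontal distance between module and pocket below 0.0035 m and z of module in the frame of pocket between -0.002 and 0.0015 m and angle between the x axis of module and the x axis of cradle, either way round below 0.06 rad and x of module_nose in the frame of pocket above 0.04 m and angle between module's own z axis and vertical below 0.025 rad), for 0.2 s.
2. the hold-down bar is swung over the seated module (all of step 1 and value of joint holddown above 1.45 rad), for 0.2 s.
3. the blue button is pressed, green up (value of joint blue_button above 0.0045 m and value of joint green_button below 0.0015 m), for 0.05 s.
4. the blue button is let up (value of joint each of blue_button, green_button below 0.0015 m), for 0.05 s.
5. the green button is pressed, blue up (value of joint green_button above 0.0045 m and value of joint blue_button below 0.0015 m), for 0.05 s.
At the end, for the whole second after the job is handed in: Module at rest in the pocket, nose forward: within 3.5 mm of its centre, 1.5 mm of its floor, square to 0.06 rad, level to 0.025 rad; hold-down at 1.45 rad or more; all buttons up (under 1.5 mm down); bystanders within 30 mm of their starts (all of step 2 and all of step 4 and value of joint red_button below 0.0015 m and linear speed of module below 0.01 m/s and distance of each of timer, marker_red, reagent_red_1, powder_pot_3, comparator from where it was at the start of the episode below 0.03 m); the robot touches nothing.
It fails at once if the module is lifted off the cradle (underside centre more than 40 mm above the bench) or pushed off it onto the bench (height (world z) of module above 0.04 m or height (world z) of module below 0.004 m).
It fails at once if the blue or green button is pressed before the hold-down is over the module (value of joint any of blue_button, green_button above 0.0045 m and value of joint holddown below 1.4 rad).
It fails at once if two buttons are pressed at once (value of joint each of blue_button, green_button above 0.003 m).
It fails at once if the red button is pressed (value of joint red_button above 0.003 m).
It fails at once if a bystander is moved more than 30 mm or knocked over (distance of any of timer, marker_red, reagent_red_1, powder_pot_3, comparator from where it was at the start of the episode above 0.03 m or angle between any of timer, reagent_red_1, powder_pot_3, comparator's own z axis and vertical above 0.5 rad).
It also fails if it takes over 69 s, if anything falls off the work surface, if the arm or the gripper's body presses on something with over 40 N, if the wrist force passes 120 N, or if a joint passes its speed limit or range.

ROBOT

A 7-joint arm with a two-finger parallel gripper is mounted at the origin on a cart in front of the work surface, level with it; the furniture and walls round the work are solid. World frame = base frame: x ahead of the robot, y to its left, z up, the work surface at z = 0. Lengths are in m, angles in rad, forces in N, time in s.
With the tool pointing down it reaches from about 0.4 to 0.75 m from the base axis. Payload 19.5 kg.
Tool frame: the origin (TCP) lies midway between the tips of the shut fingers; the grasp point (between the pads) lies 19 mm behind it; z points along the fingers, y is the direction in which the jaws open and shut (so a half turn about z gives the same grasp; the last joint's range is limited). The gripper opens to 85 mm and grips with 20 to 120 N. Pads are 22 mm wide; open, the fingers measure 114 mm over their backs; the gripper's body (76 mm by 85 mm) begins 54 mm behind the grasp point. The pads swing forward as they close: fully open they stand 13 mm farther back than shut.
Start: joints at [-1.158, 0.707, -0.028, 1.485, 0.022, 0.951, -0.075], TCP at [0.253, 0.517, 0.231] pointing down, gripper open.
Joint ranges: [-2.71, 2.71], [-0.32, 2.16], [-1.57, 1.52], [0, 2.45], [-1.46, 4.6], [0, 2.02], [-2.83, 2.83]. Speed limits (rad/s): [1.89, 1.89, 2.57, 2.57, 3.01, 3.01, 3.01].

INTERFACE

Orientations are given as [roll, pitch, yaw] about the fixed x, y, z axes, in that order (R = Rz(yaw) Ry(pitch) Rx(roll)).
In Python, from rig import r gives the robot as it stands.
- The arm moves only by the tool step_arm, never from a script. Its argument "steps" is a list that holds one entry, the list of rows, each a list of 7 numbers: the shift along the tool's x, y, z in m, then the turn, a rotation vector about the tool's x, y, z in degrees, then the closure, from 0 (fully open) to 1 (shut). A call has 1 to 5 rows; each row shifts and turns the commanded pose from where the row before left it, along the tool's axes as they then stand; what a row does not reach is not made up. A row lasts 1/10 s, in which the tool goes at most 50 mm and 8.59 degrees, less where a joint would pass 70% of its speed; a pose out of reach is approached as far as the arm can. A call is refused whole if a number of a shift passes 0.05 or a number of a turn 8.59, either way. A call with a gripper value outside its range is refused whole. The fingers move at their own pace and stop on an object; "grip_force" is the grip in N (left out, the last holds). Time passes only in rows, so rows that do not move let the fingers close. It gives the time, the measured TCP pose, the force and the opening at its end, in the units of the state.
- r.get_state(): the state, without advancing time (a new reading comes with each control period).
- r.snapshot(name): name is "scene" or "top"; returns (picture, depth): 480x640x3 uint8, red, green, blue; 480x640 float32, m along the optical axis (not along the pixel's ray), 0 where there is no reading.
- r.camera_info(name): a dict with "fovy" (degrees; the focal length in pixels is half the picture's height over the tangent of half this angle, whatever the lens; pixels are square), "cx", "cy" (the principal point, pixels), "D" ([k1, k2, p1, p2, k3] as OpenCV has them; the pictures are not rectified), "R" (3x3) and "t" (3): a world point X has camera coordinates R X + t. Camera axes: x right, y down, z forward; pixel columns grow to the right and rows downward; lengths in m; the calibration is good to about 2 mm. A picture is of the moment at which its call begins. camera_info takes no time and is no camera call.
- r.close_job(): hands the job in, once; it reports no verdict.
The state is a dict: "clock": time; "q": joint angles; "joint_velocities": joint speeds; "tau": joint torques, N m; "position": TCP position; "eef_rot": TCP orientation; "contact_force": force on the tool from outside, world axes, zero at the start; "torque": the same for the moment, N m; "grip_width": opening from 0.0 (shut) to 1.0 (fully open).
Only numpy, scipy, OpenCV 4.12 (cv2) and the standard library are available. Lean on these libraries where they do the work, as an engineer would, in place of code of your own. Each camera call takes 0.05 s, during which the arm holds its last target. There are 200 camera calls.

## Working session

There is one attempt and no reset: what is moved stays moved. The work goes in short steps, Python scripts to look and compute and a tool call to move; the robot and the scene stay as the last step left them, time stands still between calls to the robot, and variables do not carry over. Pictures are saved under pics/ and viewed, and the job is handed in when it is done.

Besides the shell and the picture viewer there is one more tool, called after "Request:" by a JSON object that holds its "fn" and its "kwargs", one argument or row to a line. step_arm: Moves the arm, as the interface text tells. Its arguments: {"type":"object","properties":{"steps":{"type":"array"},"grip_force":{"type":"number"}},"required":["steps"]}

```bash
ls; mkdir -p pics
cat > h.py <<'E'
from rig import r
import numpy as np, cv2
def snap(n,f):
    p,d=r.snapshot(n); cv2.imwrite('pics/'+f,p[:,:,::-1]); np.savez('pics/'+f[:-4]+'_'+n+'.npz',p=p,d=d); return p,d
def K(n):
    c=r.camera_info(n); f=240/np.tan(np.radians(c['fovy'])/2)
    return np.array([[f,0,c['cx']],[0,f,c['cy']],[0,0,1.]]),np.array(c['D'],float),np.array(c['R']),np.array(c['t'])
def ray(n,uv,z):
    k,D,R,t=K(n); uv=np.array(uv,float).reshape(-1,1,2)
    q=cv2.undistortPoints(uv,k,D)[:,0]; d=np.c_[q,np.ones(len(q))]@R; o=-R.T@t
    s=(z-o[2])/d[:,2]; return o+d*s[:,None]
def proj(n,X):
    k,D,R,t=K(n); return cv2.projectPoints(np.array(X,float).reshape(-1,3),cv2.Rodrigues(R)[0],t,k,D)[0][:,0]
E
python3 - <<'E'
from h import *
for n in('scene','top'):
    snap(n,n+'0.png'); print(n,r.camera_info(n))
print(r.get_state())
E
```

```text
pics
scene {'fovy': 45.711011007408345, 'cx': 314.42695646165373, 'cy': 238.25467382344536, 'D': array([-0.00578257,  0.        ,  0.        ,  0.        ,  0.        ]), 'R': array([[-0.90131737, -0.43276772,  0.01841465],
       [-0.25078805,  0.48670536, -0.83679343],
       [ 0.35317467, -0.75883463, -0.54720897]]), 't': array([0.4318797 , 0.19442622, 1.67231401])}
top {'fovy': 45.38298490442215, 'cx': 314.5527370846742, 'cy': 231.5050953198392, 'D': array([-0.13233544,  0.        ,  0.        ,  0.        ,  0.        ]), 'R': array([[-7.40699223e-03, -9.99971631e-01, -1.36889699e-03],
       [-9.85395124e-01,  7.53190005e-03, -1.70116782e-01],
       [ 1.70122266e-01,  8.88507336e-05, -9.85422958e-01]]), 't': array([-0.05706094,  0.51691793,  1.55542423])}
{'clock': 0.1, 'q': array([-1.15771602,  0.70700023, -0.02761624,  1.48495226,  0.02204789,
        0.95085916, -0.07551806]), 'joint_velocities': array([ 0.00186186, -0.00197862, -0.00135804, -0.00148229, -0.00076634,
       -0.00020608,  0.00030008]), 'tau': array([ 2.72423640e-03, -8.84264660e+01,  1.23735879e+00, -2.36449528e+01,
        1.72262010e-02,  5.04574986e-03, -4.13283965e-05]), 'position': array([0.25248989, 0.5163515 , 0.23089749]), 'eef_rot': array([-3.14067937e+00,  6.49916416e-05,  2.68682085e+00]), 'contact_force': array([ 0.29760396,  0.54512452, -0.12801984]), 'torque': array([0.00935826, 0.05744209, 0.02817834]), 'grip_width': 1.0013899042456447}
```

View pics/scene0.png

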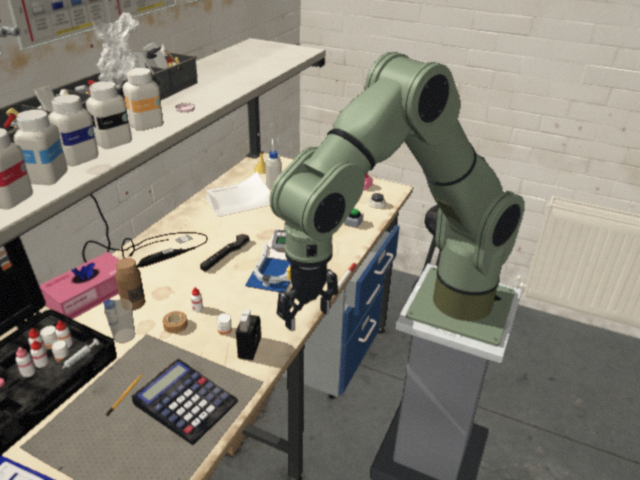

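View pics/top0.png

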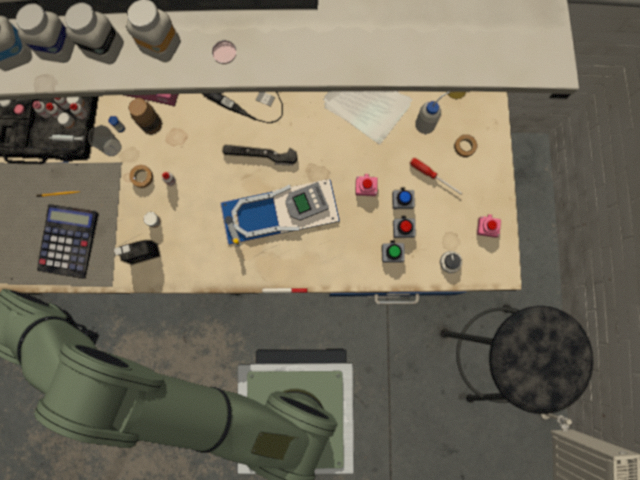

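The cradle runs from about (225,222) to (338,210) in the top view, with the module near (308,204). The blue, red and green buttons are at (404,198), (404,227) and (393,252), with pink look-alikes at (367,185) and (489,226). I'll zoom in next.

Run:
```python
from h import *
p=np.load('pics/top0_top.npz')['p'][:,:,::-1]
cv2.imwrite('pics/crop0.png',cv2.resize(p[170:290,210:350],None,fx=5.6,fy=5,interpolation=cv2.INTER_CUBIC))
hsv=cv2.cvtColor(np.ascontiguousarray(p),cv2.COLOR_BGR2HSV)
def cen(m,name,z,big=1):
    n,l,s,c=cv2.connectedComponentsWithStats(m.astype(np.uint8))
    for i in range(1,n):
        if s[i,4]>=big: print(name,s[i],c[i].round(1),ray('top',c[i],z)[0].round(4))
H,S,V=[hsv[...,i].astype(int) for i in range(3)]
roi=np.zeros(H.shape,bool);roi[160:290,215:520]=1
cen(roi&(H>100)&(H<125)&(S>170)&(V>50),'blue',.054,30)
cen(roi&(H>55)&(H<85)&(S>150)&(V>50),'green',.054,30)
cen(roi&((H>174)|(H<6))&(S>170)&(V>90),'red',.054,30)
cen(roi&(H>18)&(H<32)&(S>150)&(V>120),'yellow',.0735,5)
```

```text
blue [399 192  12  11 101] [404.6 196.9] [ 0.6115 -0.3147  0.054 ]
blue [238 199  39  32 886] [257.3 215.1] [0.5624 0.0984 0.054 ]
blue [223 201  14  15  99] [228.4 207.8] [0.5841 0.1796 0.054 ]
green [389 246  11  11 104] [394.2 251. ] [ 0.4586 -0.2804  0.054 ]
red [411 160  25  18 184] [422.8 168. ] [ 0.6956 -0.3699  0.054 ]
red [363 179   9  10  71] [367.  183.1] [ 0.6519 -0.2096  0.054 ]
red [400 220  12  12  93] [405.6 225.5] [ 0.5298 -0.3144  0.054 ]
red [488 220   9  10  71] [491.8 224.7] [ 0.5305 -0.5593  0.054 ]
yellow [233 239   5   4  18] [235.2 240.5] [0.4881 0.1562 0.0735]
```

View pics/crop0.png

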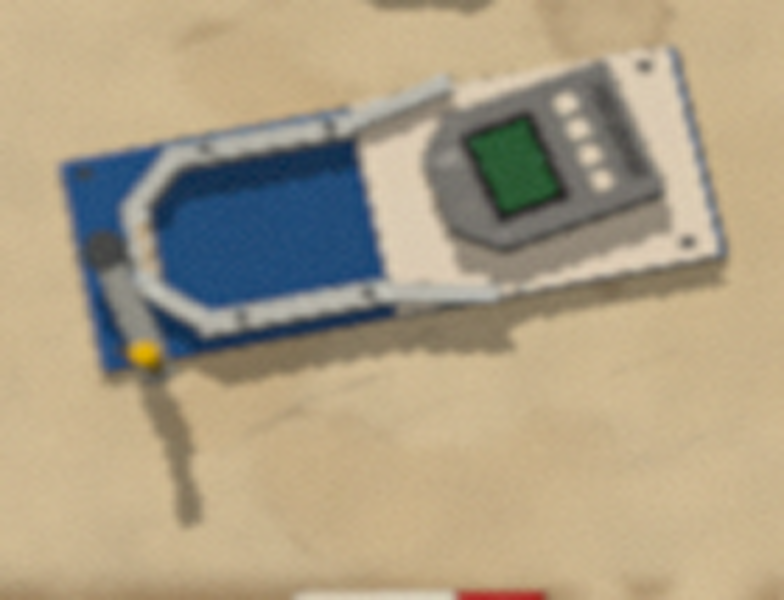

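```bash
cat >> h.py <<'E'
def fit(M,W):
    M=np.array(M,float)[:,:2];W=np.array(W)[:,:2];a=M-M.mean(0);b=W-W.mean(0)
    th=np.arctan2((a[:,0]*b[:,1]-a[:,1]*b[:,0]).sum(),(a*b).sum());R=np.array([[np.cos(th),-np.sin(th)],[np.sin(th),np.cos(th)]])
    o=W.mean(0)-R@M.mean(0); return o,th,((a@R.T-b)*1000).round(1)
E
python3 - <<'E'
from h import *
def px(P): P=np.array(P,float); return np.c_[210+(P[:,0]+.5)/5.6-.5,170+(P[:,1]+.5)/5-.5]
# cradle
M=[(.098,-.063,.008),(.098,.063,.008),(-.225,-.063,.014),(-.225,.063,.014)]
P=px([(62,163),(105,374),(672,50),(722,258)])
W=[ray('top',p,m[2])[0] for p,m in zip(P,M)]
o,th,e=fit(M,W);print('cradle',o.round(4),th,e.tolist())
R=np.array([[np.cos(th),-np.sin(th)],[np.sin(th),np.cos(th)]])
print('knob ang',[ (R.T@(ray('top',[[235.2,240.5]],.0735)[0][:2]-o)).round(4)], 'hinge',(o+R@[.08,0]).round(4))
M=[(-.055,-.042),(-.055,.042),(.035,.042),(.055,.022),(.055,-.022),(.035,-.042)]
P=px([(605,62),(663,190),(507,248),(457,232),(425,165),(443,118)])
W=[ray('top',p,.032)[0] for p in P]
mo,mt,e=fit(M,W);print('module',mo.round(4),mt,e.tolist(),'in cradle',(R.T@(mo-o)).round(4),mt-th)
# verify overlay of cradle inner walls
p=cv2.imread('pics/crop0.png')
def dr(pts,o,R,z,c):
    X=[np.r_[o+R@np.array(q),z] for q in pts]; u=proj('top',X); u=np.c_[(u[:,0]-210)*5.6+2.3,(u[:,1]-170)*5+2]
    cv2.polylines(p,[u.astype(np.int32).reshape(-1,1,2)],True,c,1)
dr([(-.0565,-.0435),(-.0565,.0435),(.0365,.0435),(.0565,.0235),(.0565,-.0235),(.0365,-.0435)],o,R,.024,(0,0,255))
dr([(.098,-.063),(.098,.063),(-.229,.063),(-.229,-.063)],o,R,.008,(0,255,255))
Rm=np.array([[np.cos(mt),-np.sin(mt)],[np.sin(mt),np.cos(mt)]])
dr(M,mo,Rm,.032,(0,255,0))
cv2.imwrite('pics/ov0.png',p)
E
```

```text
cradle [0.5682 0.1022] 1.7686274296346292 [[-0.0, 1.0], [-0.2, 0.9], [0.6, -0.6], [-0.4, -1.4]]
knob ang [array([0.0688, 0.0678])] hinge [0.5524 0.1806]
module [ 0.6042 -0.0364] 1.9626841406733384 [[2.1, -0.4], [-0.5, -3.8], [-2.1, 0.5], [-0.6, 1.4], [1.2, 2.0], [-0.0, 0.3]] in cradle [-0.1429 -0.0081] 0.19405671103870925
```

View pics/ov0.png

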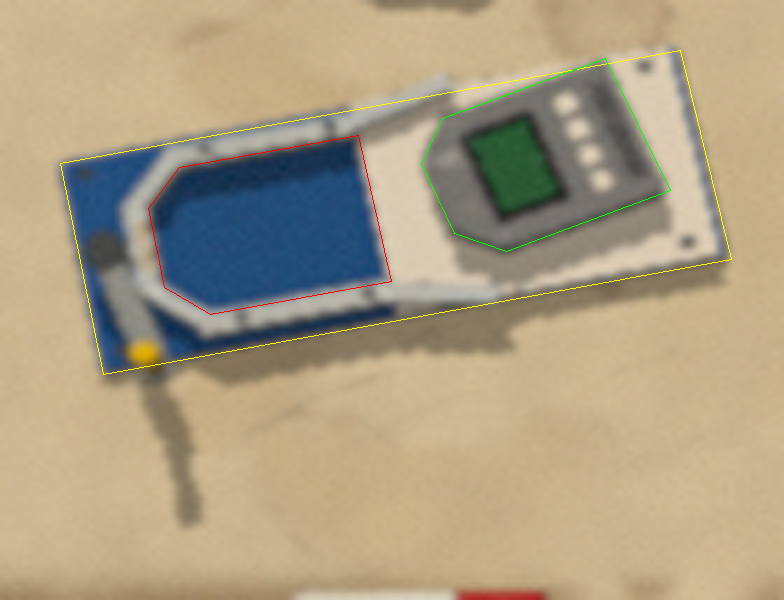

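Request:
{"fn": "step_arm", "kwargs": {
  "steps": [
    [[-0.0312, -0.02, 0, 0, 0, 0, 0.5], [-0.0312, -0.02, 0, 0, 0, 0, 0.5], [-0.0312, -0.02, 0, 0, 0, 0, 0.5], [-0.0312, -0.02, 0, 0, 0, 0, 0.5], [-0.0312, -0.02, 0, 0, 0, 0, 0.5]]
  ]
}}

```text
clock: 0.6
position: [0.3493, 0.3568, 0.2312]
eef_rot: [-3.141, -0.0, 2.687]
contact_force: [0.2, -0.6, -0.5]
grip_width: 0.502
```

Request:
{"fn": "step_arm", "kwargs": {
  "steps": [
    [[-0.0312, -0.02, 0, 0, 0, 0, 0.5], [-0.0312, -0.02, 0, 0, 0, 0, 0.5], [-0.0312, -0.02, 0, 0, 0, 0, 0.5], [-0.0312, -0.02, 0, 0, 0, 0, 0.5], [-0.0312, -0.02, 0, 0, 0, 0, 0.5]]
  ]
}}

```text
clock: 1.1
position: [0.4455, 0.1984, 0.2312]
eef_rot: [-3.141, -0.0, 2.687]
contact_force: [0.6, 1.1, 0.5]
grip_width: 0.498
```

Request:
{"fn": "step_arm", "kwargs": {
  "steps": [
    [[-0.0312, -0.02, 0, 0, 0, 0, 0.5], [-0.0312, -0.02, 0, 0, 0, 0, 0.5], [-0.0312, -0.02, 0, 0, 0, 0, 0.5], [-0.0312, -0.02, 0, 0, 0, 0, 0.5], [-0.0312, -0.02, 0, 0, 0, 0, 0.5]]
  ]
}}

```text
clock: 1.6
position: [0.5417, 0.0399, 0.2312]
eef_rot: [-3.141, -0.0, 2.687]
contact_force: [0.5, 1.1, 0.3]
grip_width: 0.504
```

Request:
{"fn": "step_arm", "kwargs": {
  "steps": [
    [[-0.0312, -0.02, 0, 0, 0, 0, 0.5], [-0.0312, -0.02, 0, 0, 0, 0, 0.5], [-0.0312, -0.02, 0, 0, 0, 0, 0.5], [-0.0312, -0.02, 0, 0, 0, 0, 0.5], [-0.0312, -0.02, 0, 0, 0, 0, 0.5]]
  ]
}}

```text
clock: 2.1
position: [0.6378, -0.1184, 0.2311]
eef_rot: [-3.141, -0.001, 2.687]
contact_force: [-0.0, 0.4, 0.1]
grip_width: 0.499
```

Request:
{"fn": "step_arm", "kwargs": {
  "steps": [
    [[0, 0, 0, 0, 0, 8.3, 0.5], [0, 0, 0, 0, 0, 8.3, 0.5], [0, 0, 0, 0, 0, 8.3, 0.5], [0, 0, 0, 0, 0, 8.3, 0.5], [0, 0, 0, 0, 0, 8.3, 0.5]]
  ]
}}

```text
clock: 2.6
position: [0.6373, -0.1169, 0.231]
eef_rot: [-3.141, -0.0, 1.956]
contact_force: [0.3, -0.0, -1.1]
grip_width: 0.499
```

Request:
{"fn": "step_arm", "kwargs": {
  "steps": [
    [[0, 0, 0.045, 0, 0, 0, 0.5], [0, 0, 0.045, 0, 0, 0, 0.5], [0, 0, 0.045, 0, 0, 0, 0.5], [0, 0, 0.045, 0, 0, 0, 0.5], [0, 0, 0.02, 0, 0, 0, 0.5]]
  ]
}}

```text
clock: 3.1
position: [0.6354, -0.1165, 0.0271]
eef_rot: [-3.137, -0.003, 1.963]
contact_force: [-0.7, -0.5, 0.7]
grip_width: 0.505
```

Request:
{"fn": "step_arm", "kwargs": {
  "steps": [
    [[0, 0, 0.006, 0, 0, 0, 0.5], [0, 0, 0.006, 0, 0, 0, 0.5], [0, 0, 0.002, 0, 0, 0, 0.5], [0, 0, 0, 0, 0, 0, 0.5]]
  ]
}}

```text
clock: 3.5
position: [0.6378, -0.117, 0.0182]
eef_rot: [3.141, 0.001, 1.962]
contact_force: [-0.7, 0.1, 0.5]
grip_width: 0.502
```

Run:
```python
from h import *
p,d=snap('top','t1.png'); cv2.imwrite('pics/t1c.png',cv2.resize(p[150:270,210:370,::-1],None,fx=5,fy=5,interpolation=cv2.INTER_CUBIC))
p,d=snap('scene','s1.png'); cv2.imwrite('pics/s1c.png',cv2.resize(p[200:320,220:380,::-1],None,fx=5,fy=5,interpolation=cv2.INTER_CUBIC))
```

```text
(no output)
```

View pics/t1c.png

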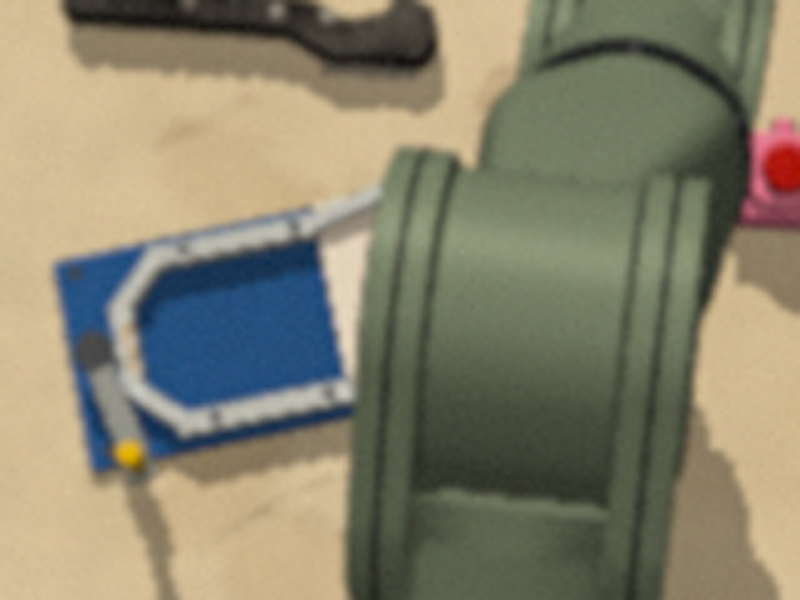

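View pics/s1c.png

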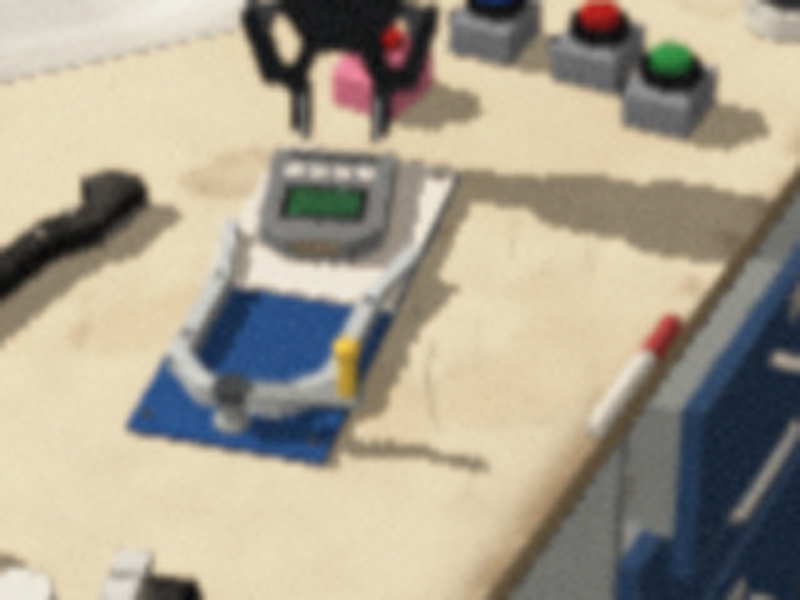

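Run:
```python
from h import *
s=r.get_state();p=s['position'];y=s['eef_rot'][2];print(p)
tx=np.array([np.cos(y),np.sin(y)]);ty=np.array([np.sin(y),-np.cos(y)])
for z in(.014,.02,.026,.032,.038):
    X=[np.r_[p[:2]+a*tx+b*ty,z] for a in(0.011,-.011) for b in(.022,-.022)]
    print(z,((proj('scene',X)-[220,200])*5).round().tolist())
```

```text
[ 0.63787041 -0.11702545  0.01825562]
0.014 [[306.0, 149.0], [370.0, 152.0], [310.0, 132.0], [372.0, 135.0]]
0.02 [[306.0, 142.0], [370.0, 145.0], [310.0, 125.0], [372.0, 128.0]]
0.026 [[306.0, 134.0], [370.0, 137.0], [309.0, 118.0], [372.0, 120.0]]
0.032 [[306.0, 127.0], [370.0, 130.0], [309.0, 110.0], [372.0, 113.0]]
0.038 [[306.0, 120.0], [370.0, 122.0], [309.0, 103.0], [372.0, 106.0]]
```

Tips are around z = 0.025, so I'll lower 7 mm and then push along the module's heading.

Request:
{"fn": "step_arm", "kwargs": {
  "steps": [
    [[0, 0, 0.004, 0, 0, 0, 0.5], [0, 0, 0.003, 0, 0, 0, 0.5], [0.006, 0, 0, 0, 0, 0, 0.5], [0.006, 0, 0, 0, 0, 0, 0.5], [0.005, 0, 0, 0, 0, 0, 0.5]]
  ]
}}

```text
clock: 4.1
position: [0.6329, -0.1035, 0.0121]
eef_rot: [3.138, 0.005, 1.962]
contact_force: [5.3, -12.2, 18.6]
grip_width: 0.499
```

Request:
{"fn": "step_arm", "kwargs": {
  "steps": [
    [[0.005, 0, 0, 0, 0, 0, 0.5], [0.005, 0, 0, 0, 0, 0, 0.5], [0.005, 0, 0, 0, 0, 0, 0.5], [0.005, 0, 0, 0, 0, 0, 0.5], [0.005, 0, 0, 0, 0, 0, 0.5]]
  ]
}}

```text
clock: 4.6
position: [0.6235, -0.0807, 0.0122]
eef_rot: [3.138, 0.006, 1.961]
contact_force: [4.8, -12.8, 20.4]
grip_width: 0.502
```

```bash
cat >> h.py <<'E'
O=np.array([.5682,.1022]);TH=1.7686
def R2(t): return np.array([[np.cos(t),-np.sin(t)],[np.sin(t),np.cos(t)]])
def tool():
    s=r.get_state();p=s['position'];print('tool in cradle',(R2(TH).T@(p[:2]-O)*1000).round(1),'z',p[2].round(4),'dyaw',round(s['eef_rot'][2]-TH,3),'F',(R2(TH).T@s['contact_force'][:2]).round(1),s['contact_force'][2].round(1),'t',s['clock'])
def look(f):
    p,d=snap('scene',f+'.png'); b=np.ascontiguousarray(cv2.resize(p[220:300,230:340,::-1],None,fx=7,fy=7,interpolation=cv2.INTER_CUBIC))
    def dr(pts,z,c):
        u=(proj('scene',[np.r_[O+R2(TH)@np.array(q),z] for q in pts])-[230,220]+.5)*7
        cv2.polylines(b,[u.round().astype(np.int32).reshape(-1,1,2)],True,c,1)
    pk=[(-.0565,-.0435),(-.0565,.0435),(.0365,.0435),(.0565,.0235),(.0565,-.0235),(.0365,-.0435)]
    dr(pk,.024,(0,0,255)); dr([(-.108,-.057),(-.0565,-.0435),(-.0565,.0435),(-.108,.057)],.024,(255,0,255))
    cv2.imwrite('pics/'+f+'c.png',b); tool()
E
python3 -c "
from h import *
look('s2')"
```

```text
tool in cradle [-189.2  -18.1] z 0.0122 dyaw 0.193 F [-13.3  -0.6] 21.0 t 4.65
```

View pics/s2c.png

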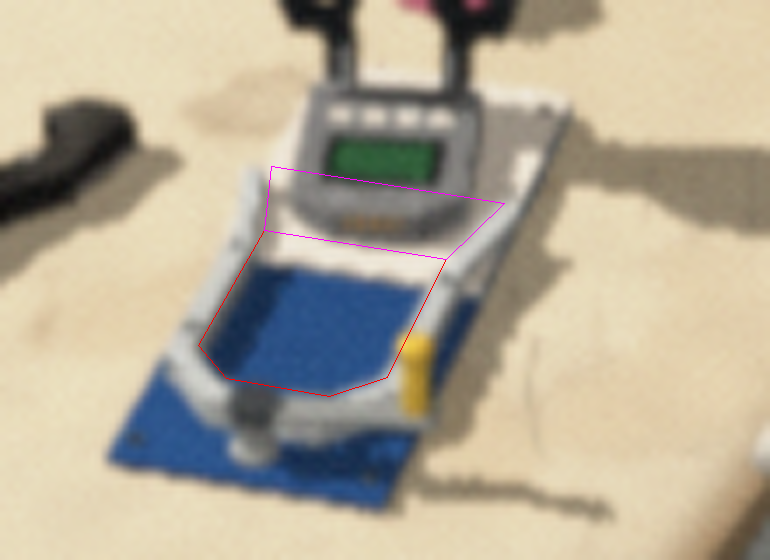

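Contact force of 20 N upward means the fingertips rub the deck. I'll raise 3 mm, then keep pushing while turning the pusher square to the cradle.

Request:
{"fn": "step_arm", "kwargs": {
  "steps": [
    [[0, 0, -0.003, 0, 0, 0, 0.5], [0.004, -0.0008, 0, 0, 0, 1.1, 0.5], [0.004, -0.0009, 0, 0, 0, 1.1, 0.5], [0.004, -0.001, 0, 0, 0, 1.1, 0.5], [0.004, -0.001, 0, 0, 0, 1.1, 0.5]]
  ]
}}

```text
clock: 5.15
position: [0.6119, -0.0641, 0.0131]
eef_rot: [-3.141, 0.0, 1.884]
contact_force: [1.6, -2.8, 1.6]
grip_width: 0.495
```

Request:
{"fn": "step_arm", "kwargs": {
  "steps": [
    [[0.004, -0.0012, 0, 0, 0, 1.1, 0.5], [0.004, -0.0013, 0, 0, 0, 1.1, 0.5], [0.004, -0.0014, 0, 0, 0, 1.1, 0.5], [0.004, -0.0015, 0, 0, 0, 1.1, 0.5], [0.004, -0.0016, 0, 0, 0, 1.1, 0.5]]
  ]
}}

```text
clock: 5.65
position: [0.5997, -0.0467, 0.0132]
eef_rot: [-3.141, -0.0, 1.788]
contact_force: [1.0, -1.4, -0.4]
grip_width: 0.501
```

```bash
python3 -c "
from h import *
look('s3')"
```

```text
tool in cradle [-151.4   -1.5] z 0.0132 dyaw 0.019 F [0.4 0.7] -0.4 t 5.7
```

View pics/s3c.png

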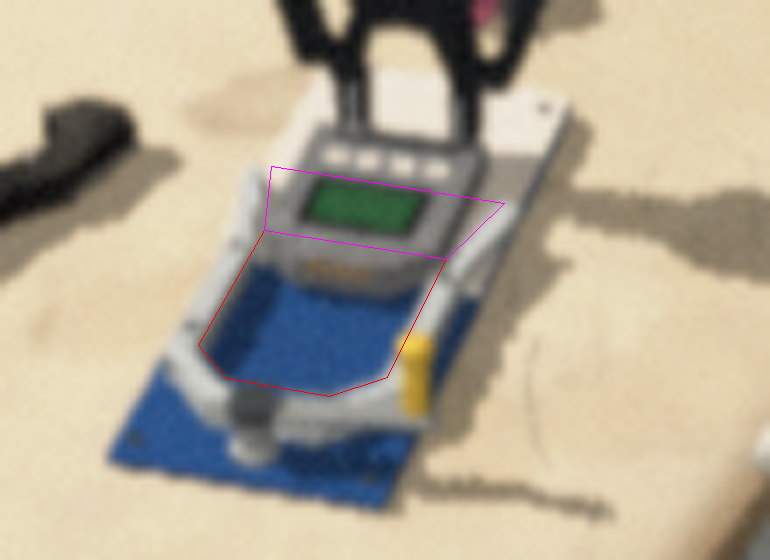

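Nearly aligned with the pocket mouth; push straight on.

Request:
{"fn": "step_arm", "kwargs": {
  "steps": [
    [[0.005, 0, 0, 0, 0, 1.1, 0.5], [0.005, 0, 0, 0, 0, 0, 0.5], [0.005, 0, 0, 0, 0, 0, 0.5], [0.005, 0, 0, 0, 0, 0, 0.5], [0.005, 0, 0, 0, 0, 0, 0.5]]
  ]
}}

```text
clock: 6.2
position: [0.595, -0.0222, 0.0133]
eef_rot: [3.142, 0.0, 1.771]
contact_force: [-0.4, -1.7, -0.8]
grip_width: 0.497
```

Request:
{"fn": "step_arm", "kwargs": {
  "steps": [
    [[0.005, 0, 0, 0, 0, 0, 0.5], [0.005, 0, 0, 0, 0, 0, 0.5], [0.005, 0, 0, 0, 0, 0, 0.5], [0.005, 0, 0, 0, 0, 0, 0.5], [0.005, 0, 0, 0, 0, 0, 0.5]]
  ]
}}

```text
clock: 6.7
position: [0.59, 0.0021, 0.0134]
eef_rot: [3.142, 0.0, 1.77]
contact_force: [-0.2, -2.6, 2.5]
grip_width: 0.502
```

```bash
python3 -c "
from h import *
look('s4')"
```

```text
tool in cradle [-101.3   -1.8] z 0.0133 dyaw 0.003 F [ 0.1 -0.5] 1.3 t 6.75
```

View pics/s4c.png

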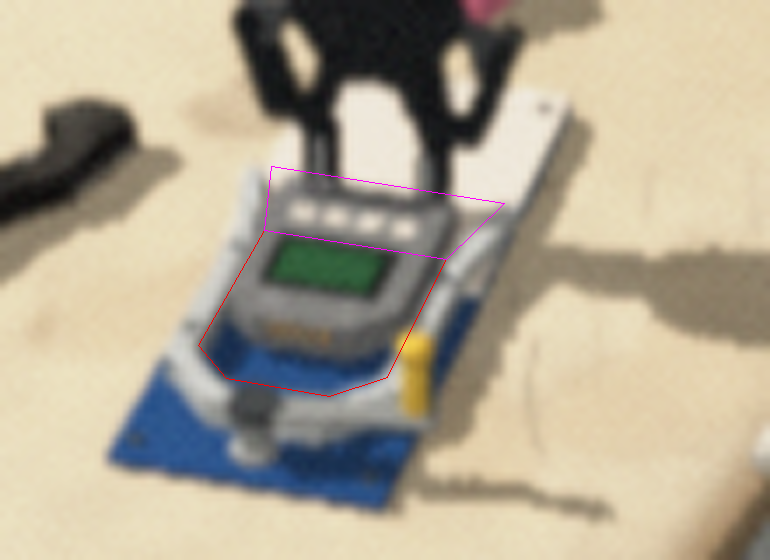

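Request:
{"fn": "step_arm", "kwargs": {
  "steps": [
    [[0.005, 0, 0, 0, 0, 0, 0.5], [0.005, 0, 0, 0, 0, 0, 0.5], [0.005, 0, 0, 0, 0, 0, 0.5], [0.005, 0, 0, 0, 0, 0, 0.5], [0.005, 0, 0, 0, 0, 0, 0.5]]
  ]
}}

```text
clock: 7.25
position: [0.5849, 0.0268, 0.0133]
eef_rot: [-3.141, 0.0, 1.771]
contact_force: [0.2, -1.6, -1.2]
grip_width: 0.501
```

Request:
{"fn": "step_arm", "kwargs": {
  "steps": [
    [[0.003, 0, 0, 0, 0, 0, 0.5], [0.003, 0, 0, 0, 0, 0, 0.5], [0.0, 0, 0, 0, 0, 0, 0.5]]
  ]
}}

```text
clock: 7.55
position: [0.5838, 0.0327, 0.0133]
eef_rot: [-3.141, -0.0, 1.771]
contact_force: [0.1, 0.9, 0.4]
grip_width: 0.504
```

```bash
python3 -c "
from h import *
look('s5')"
```

```text
tool in cradle [-71.5  -1.7] z 0.0133 dyaw 0.002 F [-0.8  0.3] -0.8 t 7.6
```

View pics/s5c.png

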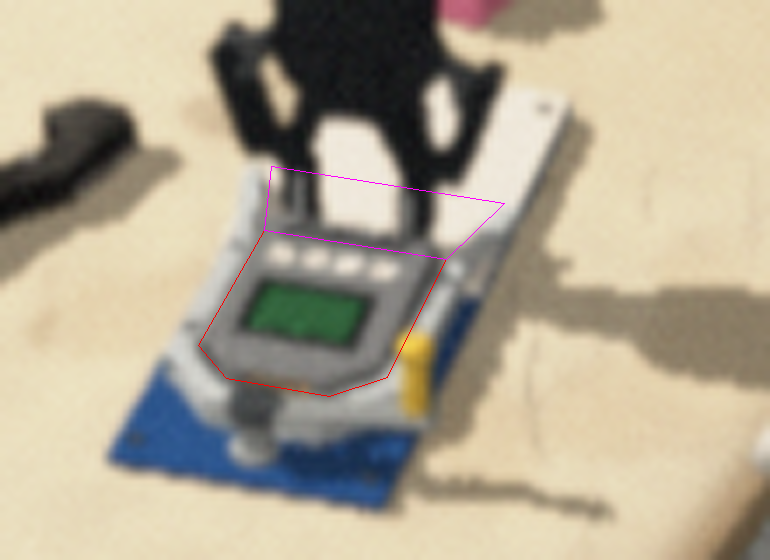

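Almost in. I'll push on in small steps and watch the force.

Request:
{"fn": "step_arm", "kwargs": {
  "steps": [
    [[0.002, 0, 0, 0, 0, 0, 0.5], [0.001, 0, 0, 0, 0, 0, 0.5], [0.001, 0, 0, 0, 0, 0, 0.5], [0.0, 0, 0, 0, 0, 0, 0.5]]
  ]
}}

```text
clock: 8.0
position: [0.5831, 0.0363, 0.0133]
eef_rot: [-3.142, 0.0, 1.771]
contact_force: [-0.6, -0.9, 0.2]
grip_width: 0.5
```

Request:
{"fn": "step_arm", "kwargs": {
  "steps": [
    [[0.001, 0, 0, 0, 0, 0, 0.5], [0.001, 0, 0, 0, 0, 0, 0.5]]
  ]
}}

```text
clock: 8.2
position: [0.5827, 0.0381, 0.0133]
eef_rot: [-3.142, 0.0, 1.77]
contact_force: [0.7, -1.6, -0.9]
grip_width: 0.499
```

```bash
python3 -c "
from h import *
look('s6')"
```

```text
tool in cradle [-65.4  -1.6] z 0.0133 dyaw 0.002 F [-1.2  0. ] -2.3 t 8.25
```

View pics/s6c.png

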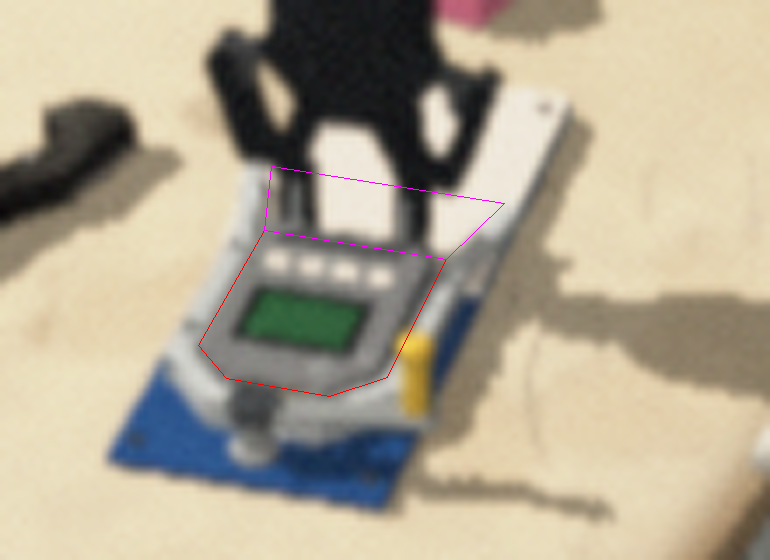

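```bash
cat >> h.py <<'E'
def hz(n,P,zg=.028):
    d=r.snapshot(n)[1] if isinstance(n,str) else None
    k,D,R,t=K(n); o=-R.T@t; out=[]
    for q in P:
        u=proj(n,[np.r_[O+R2(TH)@np.array(q),zg]])[0]; a,b=np.round(u).astype(int)
        dd=np.median(d[b-1:b+2,a-1:a+2]); x=cv2.undistortPoints(u.reshape(1,1,2).astype(float),k,D)[0,0]
        out.append(round(float((R.T@(np.r_[x,1]*dd-t))[2]*1000),1))
    return out
E
python3 -c "
from h import *
print([hz('scene',[(.03,0),(0,-.035),(0,.035),(-.02,0),(-.045,0),(-.048,.02),(-.048,-.02)]) for i in range(3)],hz('scene',[(-.02,-.049),(0,.049),(.062,-.01)],.024),hz('scene',[(-.12,0),(-.13,0)],.014))"
```

```text
[[28.4, 28.1, 27.4, 29.0, 28.2, 30.3, 32.0], [27.8, 30.7, 26.8, 29.2, 31.5, 32.9, 30.4], [28.3, 30.6, 26.6, 31.3, 31.0, 31.6, 31.7]] [22.7, 23.4, 37.0] [59.1, 66.6]
```

The tail still reads about 31 mm against 26 mm seated, so it hasn't dropped. Push on.

Request:
{"fn": "step_arm", "kwargs": {
  "steps": [
    [[0.001, 0, 0, 0, 0, 0, 0.5], [0.001, 0, 0, 0, 0, 0, 0.5], [0.0, 0, 0, 0, 0, 0, 0.5]]
  ]
}}

```text
clock: 8.8
position: [0.5823, 0.0402, 0.0133]
eef_rot: [-3.142, 0.0, 1.771]
contact_force: [-0.1, 0.4, -0.6]
grip_width: 0.507
```

```bash
python3 -c "
from h import *
look('s7')
print([hz('scene',[(.03,0),(0,-.035),(0,.035),(-.02,0),(-.045,0),(-.048,.02),(-.048,-.02)]) for i in range(4)])"
```

```text
tool in cradle [-63.6  -1.6] z 0.0133 dyaw 0.002 F [-0.  -0.4] -0.6 t 8.85
[[27.4, 30.9, 27.3, 31.3, 29.6, 31.5, 32.3], [28.3, 30.4, 27.1, 32.5, 30.0, 32.6, 30.2], [28.5, 30.4, 25.9, 31.3, 29.4, 31.1, 30.9], [28.3, 30.5, 28.5, 28.7, 29.8, 30.7, 31.6]]
```

View pics/s7c.png

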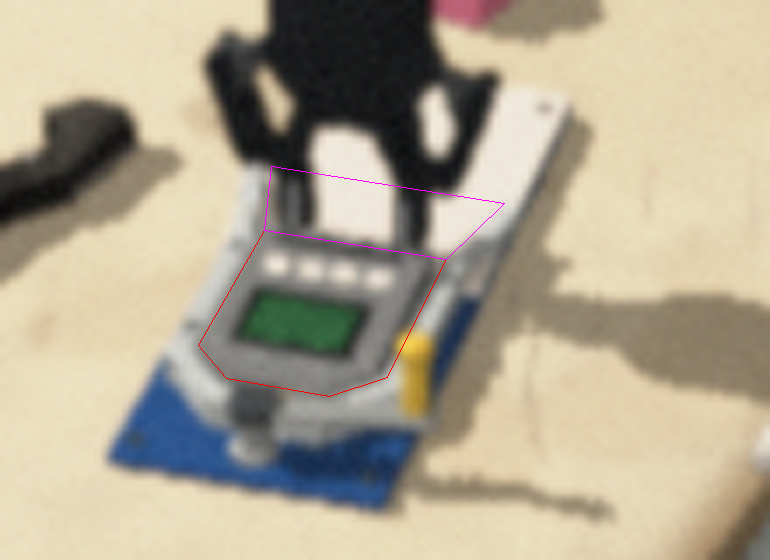

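Request:
{"fn": "step_arm", "kwargs": {
  "steps": [
    [[0.001, 0, 0, 0, 0, 0, 0.5], [0.0, 0, 0, 0, 0, 0, 0.5]]
  ]
}}

```text
clock: 9.25
position: [0.5821, 0.0411, 0.0133]
eef_rot: [-3.142, 0.0, 1.771]
contact_force: [-0.7, -0.6, -0.5]
grip_width: 0.5
```

Request:
{"fn": "step_arm", "kwargs": {
  "steps": [
    [[0.001, 0, 0, 0, 0, 0, 0.5], [0.0, 0, 0, 0, 0, 0, 0.5]]
  ]
}}

```text
clock: 9.45
position: [0.5819, 0.0421, 0.0133]
eef_rot: [-3.142, 0.0, 1.771]
contact_force: [0.1, 0.5, 0.7]
grip_width: 0.5
```

```bash
python3 -c "
from h import *
look('s8')
print(np.mean([hz('scene',[(.03,0),(0,-.035),(0,.035),(-.02,0),(-.045,0),(-.048,.02),(-.048,-.02)]) for i in range(4)],0))"
```

```text
tool in cradle [-61.6  -1.6] z 0.0133 dyaw 0.002 F [-0.2 -0.1] 0.4 t 9.5
[27.6   26.725 25.25  26.15  13.125 25.6   26.375]
```

View pics/s8c.png

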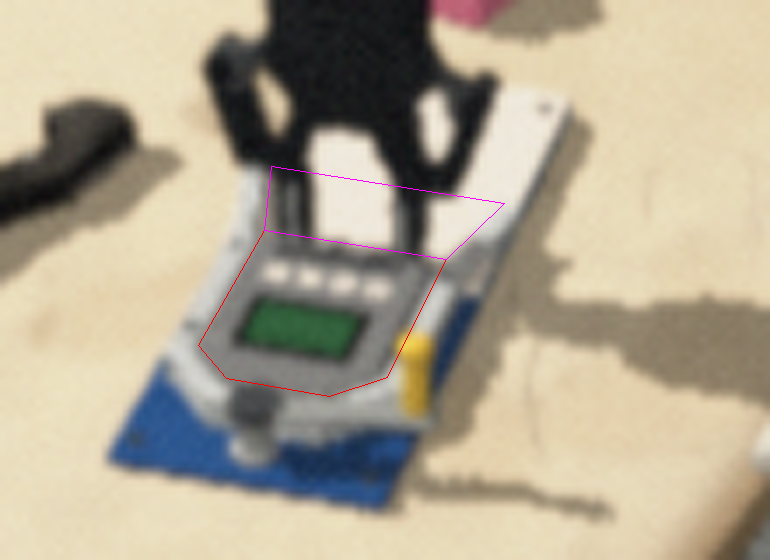

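All module heights now read about 26 mm, so the module has dropped and lies seated. Next I retreat, shut the fingers and go behind the knob.

Request:
{"fn": "step_arm", "kwargs": {
  "steps": [
    [[-0.005, 0, 0, 0, 0, 0, 0.5], [-0.005, 0, 0, 0, 0, 0, 0.5], [0, 0, -0.045, 0, 0, 0, 0.5], [0, 0, -0.045, 0, 0, 0, 0.8], [0, 0, -0.045, 0, 0, 0, 1]]
  ]
}}

```text
clock: 10.2
position: [0.5837, 0.0316, 0.15]
eef_rot: [-3.141, 0.0, 1.77]
contact_force: [0.6, -0.6, -0.5]
grip_width: 0.17
```

Request:
{"fn": "step_arm", "kwargs": {
  "steps": [
    [[0.036, -0.0154, 0, 0, 0, 0, 1], [0.036, -0.0154, 0, 0, 0, 0, 1], [0.036, -0.0154, 0, 0, 0, 0, 1], [0.036, -0.0154, 0, 0, 0, 0, 1], [0.036, -0.0154, 0, 0, 0, 0, 1]]
  ]
}}

```text
clock: 10.7
position: [0.472, 0.1941, 0.1485]
eef_rot: [3.141, 0.0, 1.77]
contact_force: [0.4, 0.3, -0.6]
grip_width: 0.0
```

Request:
{"fn": "step_arm", "kwargs": {
  "steps": [
    [[0, 0, 0, 0, 0, -4.65, 1], [0, 0, 0.03, 0, 0, -4.65, 1], [0, 0, 0.04, 0, 0, 0, 1], [0, 0, 0.033, 0, 0, 0, 1], [0, 0, 0, 0, 0, 0, 1]]
  ]
}}

```text
clock: 11.2
position: [0.4714, 0.1923, 0.0425]
eef_rot: [-3.137, 0.0, 1.932]
contact_force: [-0.6, 0.1, 1.4]
grip_width: 0.004
```

Run:
```python
from h import *
p,d=snap('scene','s9.png'); b=np.ascontiguousarray(cv2.resize(p[200:320,210:370,::-1],None,fx=5,fy=5,interpolation=cv2.INTER_CUBIC)); cv2.imwrite('pics/s9c.png',b);tool()
print(np.mean([hz('scene',[(.03,0),(0,-.035),(0,.035),(-.02,0),(-.045,0),(-.048,.02),(-.048,-.02)],.026) for i in range(4)],0))
```

```text
tool in cradle [107.5  76.3] z 0.0447 dyaw 0.164 F [-0.5 -1. ] 1.2 t 11.25
[ 25.1    25.275 115.425 118.275 149.3   150.125 150.5  ]
```

View pics/s9c.png

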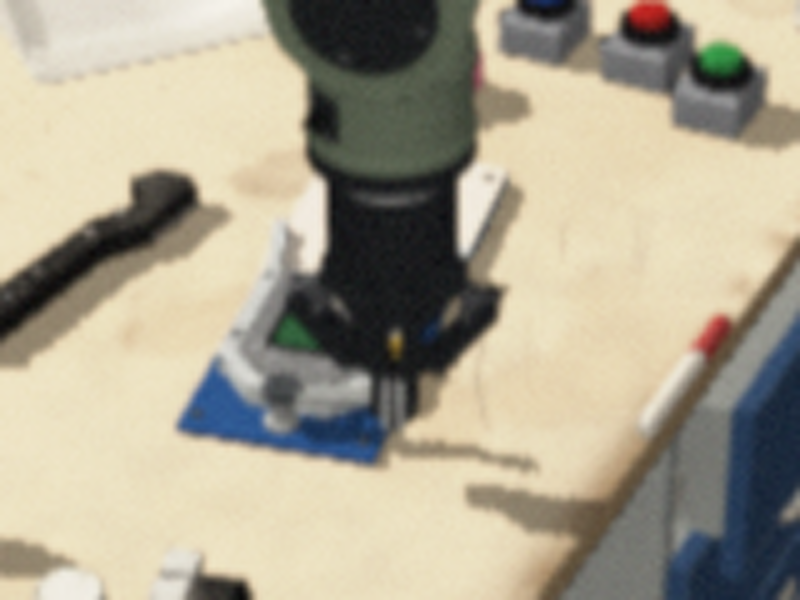

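Request:
{"fn": "step_arm", "kwargs": {
  "steps": [
    [[-0.006, 0, 0, 0, 0, 0, 1], [-0.006, 0, 0, 0, 0, 0, 1], [-0.005, 0, 0, 0, 0, 0, 1], [-0.005, 0, 0, 0, 0, 0, 1]]
  ]
}}

```text
clock: 11.85
position: [0.4807, 0.1722, 0.0455]
eef_rot: [3.142, 0.0, 1.932]
contact_force: [-0.7, 1.2, 0.3]
grip_width: -0.001
```

Request:
{"fn": "step_arm", "kwargs": {
  "steps": [
    [[-0.0049, -0.001, 0, 0, 0, -4, 1], [-0.0049, -0.001, 0, 0, 0, -4, 1], [-0.0049, -0.001, 0, 0, 0, -4, 1], [-0.0049, -0.001, 0, 0, 0, -4, 1], [-0.0049, -0.001, 0, 0, 0, -4, 1]]
  ]
}}

```text
clock: 12.35
position: [0.488, 0.1487, 0.0453]
eef_rot: [3.142, -0.0, 2.285]
contact_force: [-0.1, 1.9, 0.4]
grip_width: -0.002
```

Request:
{"fn": "step_arm", "kwargs": {
  "steps": [
    [[-0.0049, -0.001, 0, 0, 0, -4, 1], [-0.0049, -0.001, 0, 0, 0, -4, 1], [-0.0049, -0.001, 0, 0, 0, -4, 1], [-0.0049, -0.001, 0, 0, 0, -4, 1], [-0.0049, -0.001, 0, 0, 0, -4, 1]]
  ]
}}

```text
clock: 12.85
position: [0.5031, 0.1288, 0.0453]
eef_rot: [-3.141, -0.0, 2.634]
contact_force: [-0.1, 1.8, -0.4]
grip_width: -0.002
```

Run:
```python
from h import *
p,d=snap('scene','s10.png'); b=np.ascontiguousarray(cv2.resize(p[200:320,210:370,::-1],None,fx=5,fy=5,interpolation=cv2.INTER_CUBIC)); cv2.imwrite('pics/s10c.png',b);tool()
```

```text
tool in cradle [38.  58.2] z 0.0453 dyaw 0.869 F [-1.2  0.6] 0.1 t 12.9
```

View pics/s10c.png

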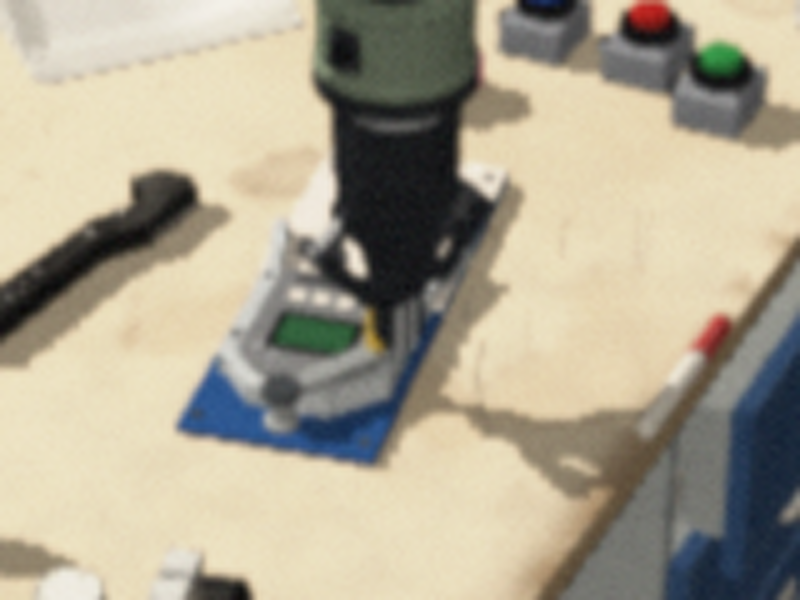

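The bar follows the fingers. I'll finish the arc.

Request:
{"fn": "step_arm", "kwargs": {
  "steps": [
    [[-0.0049, -0.001, 0, 0, 0, -4, 1], [-0.0049, -0.001, 0, 0, 0, -4, 1], [-0.0049, -0.001, 0, 0, 0, -4, 1], [-0.0049, -0.001, 0, 0, 0, -4, 1], [-0.0049, -0.001, 0, 0, 0, -4, 1]]
  ]
}}

```text
clock: 13.4
position: [0.5238, 0.1154, 0.0452]
eef_rot: [-3.141, -0.0, 2.981]
contact_force: [-0.4, 0.8, 0.5]
grip_width: -0.002
```

Request:
{"fn": "step_arm", "kwargs": {
  "steps": [
    [[-0.0049, -0.001, 0, 0, 0, -4, 1], [-0.0049, -0.001, 0, 0, 0, -4, 1], [-0.0049, -0.001, 0, 0, 0, -4, 1], [-0.0049, -0.001, 0, 0, 0, -4, 1], [-0.0049, -0.001, 0, 0, 0, -4, 1]]
  ]
}}

```text
clock: 13.9
position: [0.5481, 0.1098, 0.0452]
eef_rot: [-3.141, -0.001, -2.953]
contact_force: [-0.7, -0.9, 1.4]
grip_width: -0.003
```

Run:
```python
from h import *
p,d=snap('scene','s11.png'); b=np.ascontiguousarray(cv2.resize(p[200:320,210:370,::-1],None,fx=5,fy=5,interpolation=cv2.INTER_CUBIC)); cv2.imwrite('pics/s11c.png',b);tool()
```

```text
tool in cradle [11.1 17.6] z 0.0452 dyaw -4.717 F [-0.7  0.2] -0.1 t 13.95
```

View pics/s11c.png

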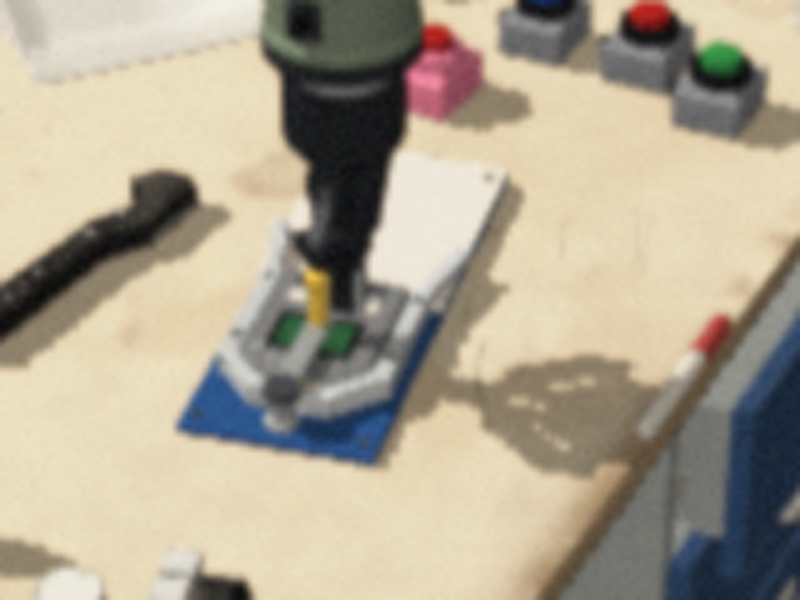

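Request:
{"fn": "step_arm", "kwargs": {
  "steps": [
    [[-0.002, 0, 0, 0, 0, 0, 1], [-0.001, 0, 0, 0, 0, 0, 1], [0, 0, 0, 0, 0, 0, 1]]
  ]
}}

```text
clock: 14.25
position: [0.5495, 0.11, 0.045]
eef_rot: [-3.14, -0.004, -2.957]
contact_force: [-9.0, -4.2, 4.7]
grip_width: -0.004
```

Request:
{"fn": "step_arm", "kwargs": {
  "steps": [
    [[-0.001, 0, 0, 0, 0, 0, 1], [-0.001, 0, 0, 0, 0, 0, 1], [0, 0, 0, 0, 0, 0, 1]]
  ]
}}

```text
clock: 14.55
position: [0.5499, 0.11, 0.0449]
eef_rot: [-3.14, -0.007, -2.957]
contact_force: [-20.1, -5.7, 11.6]
grip_width: 0.001
```

Request:
{"fn": "step_arm", "kwargs": {
  "steps": [
    [[-0.001, 0, 0, 0, 0, 0, 1], [-0.001, 0, 0, 0, 0, 0, 1], [0, 0, 0, 0, 0, 0, 1]]
  ]
}}

```text
clock: 14.85
position: [0.5502, 0.11, 0.0447]
eef_rot: [-3.139, -0.011, -2.957]
contact_force: [-31.7, -7.4, 18.0]
grip_width: -0.002
```

```bash
python3 -c "
from h import *
tool()"
```

```text
tool in cradle [11.2 16.2] z 0.0447 dyaw -4.725 F [-1.  32.6] 18.0 t 14.85
```

Force climbs without motion, so the bar is at its stop. Back off, rise and go above the blue button.

Request:
{"fn": "step_arm", "kwargs": {
  "steps": [
    [[0.01, 0, 0, 0, 0, 0, 1], [0.011, 0, 0, 0, 0, 0, 1], [0, 0, -0.035, 0, 0, 0, 1], [0, 0, -0.035, 0, 0, 0, 1], [0, 0, -0.035, 0, 0, 0, 1]]
  ]
}}

```text
clock: 15.35
position: [0.5339, 0.1078, 0.1516]
eef_rot: [3.141, -0.001, -2.957]
contact_force: [-0.0, 0.2, -0.4]
grip_width: 0.002
```

Request:
{"fn": "step_arm", "kwargs": {
  "steps": [
    [[0, -0.0429, 0, 0, 0, 0, 1], [0, -0.0429, 0, 0, 0, 0, 1], [0, -0.0429, 0, 0, 0, 0, 1], [0, -0.0429, 0, 0, 0, 0, 1], [0, -0.0429, 0, 0, 0, 0, 1]]
  ]
}}

```text
clock: 15.85
position: [0.5743, -0.1047, 0.1504]
eef_rot: [3.141, 0.0, -2.957]
contact_force: [-0.6, 0.6, -0.6]
grip_width: -0.0
```

Request:
{"fn": "step_arm", "kwargs": {
  "steps": [
    [[0, -0.0429, 0, 0, 0, 0, 1], [0, -0.0429, 0, 0, 0, 0, 1], [0, -0.0429, 0, 0, 0, 0, 1], [0, -0.0429, 0, 0, 0, 0, 1], [0, -0.0429, 0, 0, 0, 0, 1]]
  ]
}}

```text
clock: 16.35
position: [0.6142, -0.3154, 0.1504]
eef_rot: [3.141, 0.0, -2.957]
contact_force: [0.8, -0.4, -0.8]
grip_width: -0.002
```

Run:
```python
from h import *
p,d=snap('scene','s12.png'); b=np.ascontiguousarray(cv2.resize(p[160:300,230:390,::-1],None,fx=5,fy=4.28,interpolation=cv2.INTER_CUBIC)); cv2.imwrite('pics/s12c.png',b)
s=r.get_state();pos=s['position'];y=s['eef_rot'][2];print(pos,s['eef_rot'])
for n,B in(('blue',(.6115,-.3147)),('green',(.4586,-.2804))):
    e=np.array(B)-pos[:2];print(n,[e@[np.cos(y),np.sin(y)],e@[np.sin(y),-np.cos(y)]], proj('scene',[[*B,.054]]))
hsv=cv2.cvtColor(p,cv2.COLOR_RGB2HSV);H,S,V=[hsv[...,i].astype(int) for i in range(3)]
m=(H>18)&(H<32)&(S>150)&(V>120);m[:240]=0;m[300:]=0;m[:,:250]=0;m[:,340:]=0
v,u=np.nonzero(m);print('knob px',u.mean(),v.min(),v.max())
for a in(1.3,1.45,1.57):print(a,proj('scene',[[*(O+R2(TH)@np.array([.08-.07*np.sin(a),.07*np.cos(a)])),.0545]]))
for nm,mm in(('blue',(H>100)&(H<130)&(S>120)),('green',(H>50)&(H<85)&(S>120))):
    mm=mm.copy();mm[:190]=0;mm[240:]=0;mm[:,300:]&=True;mm[:,:300]=0
    n,l,st,c=cv2.connectedComponentsWithStats(mm.astype(np.uint8))
    for i in range(1,n):
        if st[i,4]>20:print(nm,st[i],ray('scene',c[i],.05)[0])
```

```text
[ 0.61342856 -0.32320278  0.14973304] [-3.13792985e+00 -1.12639916e-03 -2.96285171e+00]
blue [np.float64(0.0003861208903905176), np.float64(0.00871019970844374)] [[319.28874734 195.56018465]]
green [np.float64(0.14475194563045196), np.float64(0.06964794373562176)] [[354.18465159 209.3999654 ]]
knob px 272.56 254 263
1.3 [[279.18086406 259.5402258 ]]
1.45 [[276.18532691 258.64543534]]
1.57 [[273.64129301 258.12649191]]
blue [315 195   9   7  44] [ 0.6089681  -0.30412135  0.05      ]
blue [392 232   5   8  22] [ 0.27439446 -0.18341433  0.05      ]
green [350 209   8   7  40] [ 0.45590845 -0.26922974  0.05      ]
```

View pics/s12c.png

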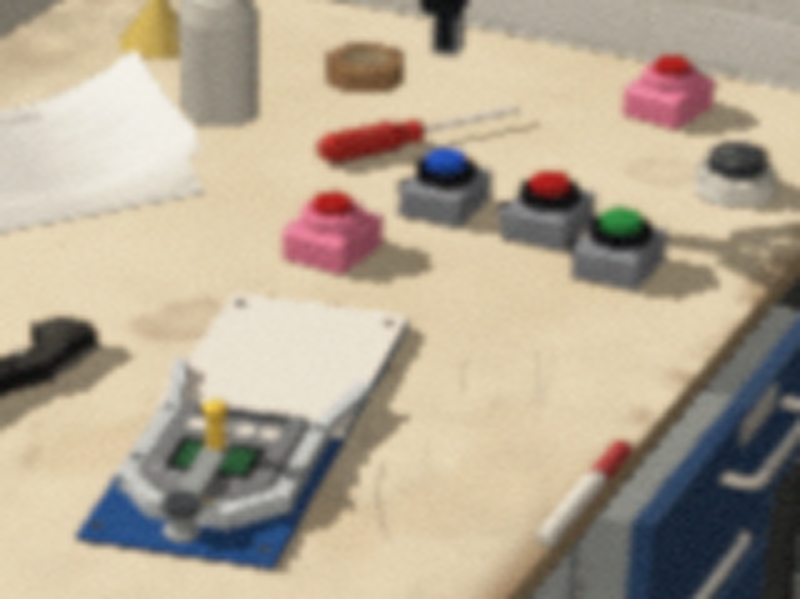

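The bar lies over the module, knob at the predicted stop position in the scene image. Now blue.

Request:
{"fn": "step_arm", "kwargs": {
  "steps": [
    [[0, 0.005, 0.0, 0, 0, 0, 1], [0, 0.005, 0.03, 0, 0, 0, 1], [0, 0, 0.03, 0, 0, 0, 1], [0, 0, 0.025, 0, 0, 0, 1], [0, 0, 0, 0, 0, 0, 1]]
  ]
}}

```text
clock: 16.9
position: [0.6111, -0.3024, 0.0624]
eef_rot: [3.139, -0.004, -2.954]
contact_force: [0.4, 0.8, -1.0]
grip_width: 0.003
```

Run:
```python
from h import *
s=r.get_state();print(s['position'],s['contact_force'])
p,d=snap('scene','s13.png'); cv2.imwrite('pics/s13c.png',cv2.resize(p[160:240,280:380,::-1],None,fx=7,fy=7,interpolation=cv2.INTER_CUBIC))
```

```text
[ 0.61106213 -0.30235816  0.06242951] [ 0.37913916  0.76071625 -0.97690554]
```

View pics/s13c.png

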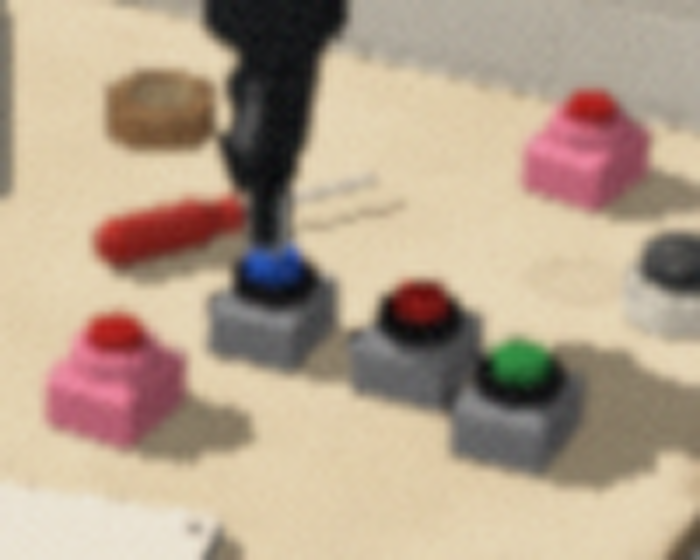

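Request:
{"fn": "step_arm", "kwargs": {
  "steps": [
    [[0, -0.005, 0.0, 0, 0, 0, 1], [0, -0.005, 0.0, 0, 0, 0, 1], [0, 0, 0, 0, 0, 0, 1]]
  ]
}}

```text
clock: 17.25
position: [0.6146, -0.3151, 0.0664]
eef_rot: [-3.14, 0.001, -2.955]
contact_force: [-0.5, 0.0, 0.8]
grip_width: -0.003
```

Request:
{"fn": "step_arm", "kwargs": {
  "steps": [
    [[0, 0, 0.005, 0, 0, 0, 1], [0, 0, 0.005, 0, 0, 0, 1], [0, 0, 0.003, 0, 0, 0, 1], [0, 0, 0.002, 0, 0, 0, 1], [0, 0, 0, 0, 0, 0, 1]]
  ]
}}

```text
clock: 17.75
position: [0.6142, -0.3137, 0.0501]
eef_rot: [3.141, -0.0, -2.954]
contact_force: [-1.8, 0.7, 3.1]
grip_width: 0.003
```

Run:
```python
from h import *
s=r.get_state();print(s['position'],s['contact_force'])
p,d=snap('scene','s14.png'); cv2.imwrite('pics/s14c.png',cv2.resize(p[160:240,280:380,::-1],None,fx=7,fy=7,interpolation=cv2.INTER_CUBIC))
```

```text
[ 0.61420144 -0.31370568  0.05010003] [-1.78211428  0.69268005  3.14472166]
```

View pics/s14c.png

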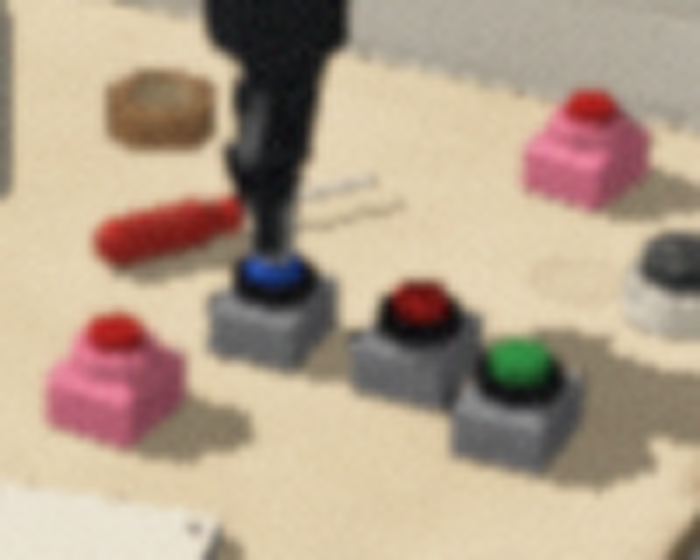

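Blue is partly down. I'll press until the force passes the 4 N spring.

Request:
{"fn": "step_arm", "kwargs": {
  "steps": [
    [[0, 0, 0.002, 0, 0, 0, 1], [0, 0, 0.001, 0, 0, 0, 1], [0, 0, 0, 0, 0, 0, 1], [0, 0, 0, 0, 0, 0, 1]]
  ]
}}

```text
clock: 18.2
position: [0.6144, -0.3139, 0.048]
eef_rot: [-3.141, 0.0, -2.954]
contact_force: [-4.1, 1.1, 12.2]
grip_width: -0.0
```

Request:
{"fn": "step_arm", "kwargs": {
  "steps": [
    [[0, 0, 0.001, 0, 0, 0, 1], [0, 0, 0.001, 0, 0, 0, 1], [0, 0, 0, 0, 0, 0, 1], [0, 0, 0, 0, 0, 0, 1]]
  ]
}}

```text
clock: 18.6
position: [0.6146, -0.3139, 0.0475]
eef_rot: [-3.141, 0.001, -2.954]
contact_force: [-11.8, 5.6, 34.8]
grip_width: -0.0
```

Blue bottomed at z = 0.0475. Release it and go to green.

Request:
{"fn": "step_arm", "kwargs": {
  "steps": [
    [[0, 0, -0.01, 0, 0, 0, 1], [0, 0, -0.035, 0, 0, 0, 1], [0, 0, -0.035, 0, 0, 0, 1], [0, 0, 0, 0, 0, 0, 1]]
  ]
}}

```text
clock: 19.0
position: [0.616, -0.3145, 0.1299]
eef_rot: [-3.138, 0.005, -2.955]
contact_force: [0.3, -0.0, -1.0]
grip_width: -0.004
```

Request:
{"fn": "step_arm", "kwargs": {
  "steps": [
    [[0.0294, 0.0124, 0, 0, 0, 0, 1], [0.0294, 0.0124, 0, 0, 0, 0, 1], [0.0294, 0.0124, 0, 0, 0, 0, 1], [0.0294, 0.0124, 0, 0, 0, 0, 1], [0.0294, 0.0124, 0, 0, 0, 0, 1]]
  ]
}}

```text
clock: 19.5
position: [0.4569, -0.28, 0.1252]
eef_rot: [3.142, 0.0, -2.954]
contact_force: [0.5, 0.0, -1.1]
grip_width: -0.004
```

Request:
{"fn": "step_arm", "kwargs": {
  "steps": [
    [[0, 0, 0, 0, 0, 0, 1], [0, 0, 0.03, 0, 0, 0, 1], [0, 0, 0.03, 0, 0, 0, 1], [0, 0, 0, 0, 0, 0, 1], [0, 0, 0, 0, 0, 0, 1]]
  ]
}}

```text
clock: 20.0
position: [0.4587, -0.2802, 0.0657]
eef_rot: [3.141, -0.0, -2.954]
contact_force: [-0.6, -0.1, 0.1]
grip_width: 0.0
```

Run:
```python
from h import *
s=r.get_state();print(s['position'],s['contact_force'])
p,d=snap('scene','s15.png'); cv2.imwrite('pics/s15c.png',cv2.resize(p[160:240,280:380,::-1],None,fx=7,fy=7,interpolation=cv2.INTER_CUBIC))
```

```text
[ 0.45870411 -0.28021941  0.06572564] [-0.55122487 -0.118788    0.05327611]
```

View pics/s15c.png

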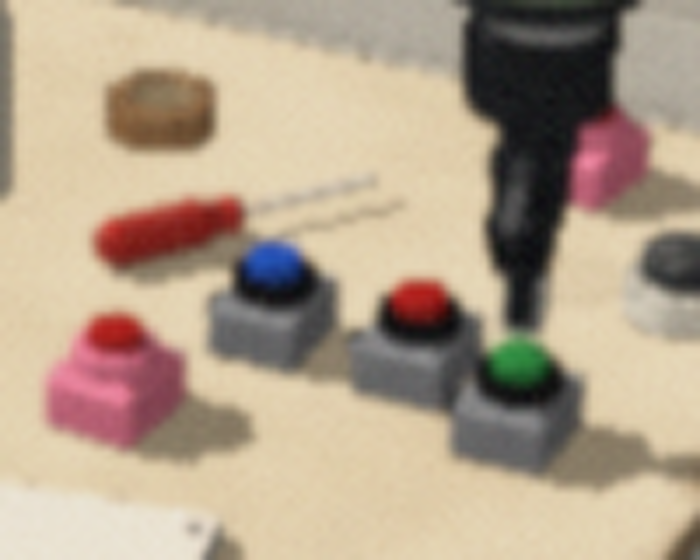

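Blue is up again and the tip is over green. Press it: 17.5 mm down to z ≈ 0.0475, then 1 mm more.

Request:
{"fn": "step_arm", "kwargs": {
  "steps": [
    [[0, 0, 0.007, 0, 0, 0, 1], [0, 0, 0.006, 0, 0, 0, 1], [0, 0, 0.0045, 0, 0, 0, 1], [0, 0, 0.001, 0, 0, 0, 1], [0, 0, 0, 0, 0, 0, 1]]
  ]
}}

```text
clock: 20.55
position: [0.4587, -0.2807, 0.0477]
eef_rot: [-3.14, 0.001, -2.954]
contact_force: [-3.6, 0.6, 22.4]
grip_width: 0.003
```

Request:
{"fn": "step_arm", "kwargs": {
  "steps": [
    [[0, 0, 0.001, 0, 0, 0, 1], [0, 0, 0, 0, 0, 0, 1], [0, 0, 0, 0, 0, 0, 1]]
  ]
}}

```text
clock: 20.85
position: [0.4588, -0.2807, 0.0474]
eef_rot: [-3.14, 0.001, -2.954]
contact_force: [-6.1, 1.5, 38.0]
grip_width: -0.001
```

Green is fully down. Release and check the whole scene.

Request:
{"fn": "step_arm", "kwargs": {
  "steps": [
    [[0, 0, -0.01, 0, 0, 0, 1], [0, 0, -0.04, 0, 0, 0, 1], [0, 0, -0.04, 0, 0, 0, 1], [0, 0, -0.03, 0, 0, 0, 1], [0, 0, 0, 0, 0, 0, 1]]
  ]
}}

```text
clock: 21.35
position: [0.4594, -0.2809, 0.1692]
eef_rot: [-3.138, 0.004, -2.954]
contact_force: [-0.2, -0.4, -0.6]
grip_width: 0.004
```

Request:
{"fn": "step_arm", "kwargs": {
  "steps": [
    [[0, 0, 0, 0, 0, 0, 1], [0, 0, 0, 0, 0, 0, 1]]
  ]
}}

```text
clock: 21.55
position: [0.458, -0.2802, 0.165]
eef_rot: [3.141, -0.001, -2.954]
contact_force: [0.2, -0.0, -0.2]
grip_width: 0.0
```

Run:
```python
from h import *
p,d=snap('scene','s16.png'); cv2.imwrite('pics/s16c.png',cv2.resize(p[160:300,230:390,::-1],None,fx=5,fy=4.28,interpolation=cv2.INTER_CUBIC))
print(np.mean([hz('scene',[(.03,-.025),(0,-.035),(0,.035),(-.035,-.03),(-.045,.02),(-.035,.035)],.026) for i in range(4)],0).round(1));tool()
```

```text
[25.8 26.1 25.6 25.8 26.  25.2]
tool in cradle [-353.3  183. ] z 0.1653 dyaw -4.723 F [0.4 0.4] -1.0 t 21.8
```

View pics/s16c.png

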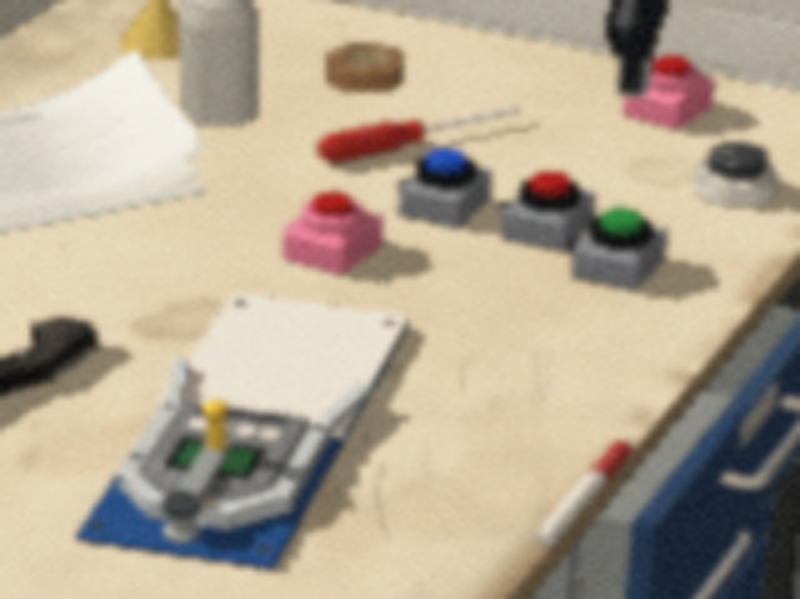

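The module is flat with its top at about 26 mm, the bar is over it, all buttons are up and the arm is clear.

```bash
python3 -c "
from rig import r
print(r.close_job())"
```

```text
the job is handed in; nothing more can be done
None
```

I carried out all the steps in order and handed the job in at about 22 s. The hand-in reports no verdict, so I don't have the official result.

- **Module:** I pushed it along the deck with half-open fingers, squared it to the cradle, and kept pushing until the tail dropped into the pocket. At the end the depth camera read its top at 25–26 mm all over; 26 mm is seated.
- **Hold-down bar:** I pushed the knob round with shut fingers until the bar stopped moving, at about 33 N. In the scene view the knob sits where its stop position (1.57 rad) should be.
- **Buttons:** I pressed blue and let it up, then pressed green and let it up. Each stopped at a fingertip height of about 47.5 mm, which is fully down. Red was not touched.
- **Last look:** All buttons are up, and the arm was clear at z = 0.165 m with about zero contact force. The timer and the marker look unmoved. The last crop did not show the dropper bottle, the pot or the comparator, but the arm did not go near them at low height.

**Off on the way:**
- The fingertips rubbed the deck at about 20 N at the start of the push, so I raised them.
- Depth readings were noisy by 1–2 mm.
- The tail dropped about 3–4 mm later than my finger-width estimate predicted.
- My first approach to blue was about 10 mm off; I corrected it before pressing.

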